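# Pack the pocket books, bring up the tape end and close the carton

## Task

Pack this order for taping: lay every pocket book on the bench flat inside the shipping carton, in two low piles side by side, and turn the roll on the tape dispenser until the folded-over end of the tape, hidden somewhere underneath, is at the very top where a hand can take it. The tape must be to hand before the carton is shut, so only when the books are in and the tape end is up, close the carton: fold both short end flaps down level first, then the two long flaps down level over them. Leave the glue pot, brush and bone folder where they are.

Things in the scene. Friction and masses are not known exactly. Their poses are not given: they have to be found in the camera images.
- carton: Open brown shipping carton, fixed. Outside 136 mm (its x) by 204 mm (y), rim 54 mm high, walls and floor 4 mm: inside 128 x 196, 50 deep. Origin: centre of its underside, z up. Books go in two piles, each book lengthwise along carton x, pile centres 45 mm either side of the middle along y (room for fingers on both sides), at most two high. Four flaps hinged on the rim.
- end_flap_left (a joint): End flap at the carton's +y end, 66 mm long, 126 wide, 4 thick; crease along carton x at y = +100 mm, z = 56 mm. Value in rad: 0 = folded down level (closed), 1.57 = straight up, more = leaning outwards; starts at 1.8 to 2.4, stop 2.8. The crease holds it where it is left (0.03 N m). Leaning far out, carry it up by its free edge.
- end_flap_right (a joint): End flap at the carton's -y end, 66 mm long, 126 wide, 4 thick; crease along carton x at y = -100 mm, z = 56 mm. Value in rad: 0 = folded down level (closed), 1.57 = straight up, more = leaning outwards; starts at 1.8 to 2.4, stop 2.8. The crease holds it where it is left (0.03 N m). Leaning far out, carry it up by its free edge.
- long_flap_near (a joint): Long flap on the carton's -x side, 66 mm long, 202 wide, 4 thick; crease along carton y at x = -67 mm, z = 60 mm, closed over the end flaps. Value in rad: 0 = folded down level (closed), 1.57 = straight up, more = leaning outwards; starts at 1.8 to 2.4, stop 2.8. The crease holds it where it is left (0.03 N m). Leaning far out, carry it up by its free edge.
- long_flap_far (a joint): Long flap on the carton's +x side, 66 mm long, 202 wide, 4 thick; crease along carton y at x = +67 mm, z = 60 mm, closed over the end flaps. Value in rad: 0 = folded down level (closed), 1.57 = straight up, more = leaning outwards; starts at 1.8 to 2.4, stop 2.8. The crease holds it where it is left (0.03 N m). Leaning far out, carry it up by its free edge.
- dispenser: Grey steel bench tape dispenser, fixed. Origin on the bench under the axle; z up, y along the axle, -x the side with water tank and cutter (108 to 155 mm out, up to 68 mm high). The roll turns between two cheek plates 36 mm either side of the middle; near the axle they are 44 mm wide and end 127 mm above the bench, so the upper part of the roll stands free.
- roll_axle (a point): The centre of the roll, on its axle, 105 mm above the bench; axes as dispenser.
- tape_end (a point): The folded-over end of the tape, a pale flap 30 mm long across the full width of the rim. The point is on the rim at mid-width, 80 mm from the axle, and turns with the roll: its z points straight out from the axle through the tape end, its y along the axle.
- tape_roll (a joint): Roll of brown kraft tape, diameter 160, width 50, top of rim 185 mm above the bench. Turns freely both ways without end; a light drag (0.03 N m) lets it stay where left. 0 or any whole turn = tape end at the top; growing values carry the top towards dispenser +x. Starts with the end in the lower half. Drag the rim with a fingertip, or pinch its flat sides from above.
- book_1: Slim cloth-bound pocket book lying flat, 118 mm long (its x) by 60 mm wide (its y) by 20 mm thick, 140 g; origin at the centre of its underside, z up. All the books are alike; 2 to 4 of them are on the bench, the others are absent (None).
- book_2: Slim cloth-bound pocket book lying flat, 118 mm long (its x) by 60 mm wide (its y) by 20 mm thick, 140 g; origin at the centre of its underside, z up. All the books are alike; 2 to 4 of them are on the bench, the others are absent (None).
- book_3: Slim cloth-bound pocket book lying flat, 118 mm long (its x) by 60 mm wide (its y) by 20 mm thick, 140 g; origin at the centre of its underside, z up. All the books are alike; 2 to 4 of them are on the bench, the others are absent (None).
- book_4: Slim cloth-bound pocket book lying flat, 118 mm long (its x) by 60 mm wide (its y) by 20 mm thick, 140 g; origin at the centre of its underside, z up. All the books are alike; 2 to 4 of them are on the bench, the others are absent (None).
- glue_pot: White-capped glue jar, 72 mm diameter, 85 mm high; not to be disturbed. Origin under its centre.
- bone_folder: Bone folder, flat off-white strip 150 by 22 by 5 mm lying along its x; not to be disturbed.
- glue_brush: Brush lying along its x; not to be disturbed.

How it is judged:
On the way, in this order (a step that is already met when the one before it is completed fails the run):
1. all the books lie flat inside the carton and the tape end is at the top of the resting roll, all flaps still open (x of book_1 in the frame of carton between -0.045 and 0.045 m and y of book_1 in the frame of carton between -0.08 and 0.08 m and z of book_1 in the frame of carton between -0.01 and 0.036 m and angle between each of book_1, book_2, book_3, book_4's own z axis and vertical below 0.2 rad and linear speed of each of book_1, book_2, book_3, book_4 below 0.05 m/s and x of book_2 in the frame of carton between -0.045 and 0.045 m and y of book_2 in the frame of carton between -0.08 and 0.08 m and z of book_2 in the frame of carton between -0.01 and 0.036 m and x of book_3 in the frame of carton between -0.045 and 0.045 m and y of book_3 in the frame of carton between -0.08 and 0.08 m and z of book_3 in the frame of carton between -0.01 and 0.036 m and x of book_4 in the frame of carton between -0.045 and 0.045 m and y of book_4 in the frame of carton between -0.08 and 0.08 m and z of book_4 in the frame of carton between -0.01 and 0.036 m and angle between tape_end's own z axis and vertical below 0.21 rad and velocity of joint tape_roll between -0.1 and 0.1 rad/s and value of joint each of end_flap_left, end_flap_right, long_flap_near, long_flap_far above 1 rad), for 0.3 s.
2. both short end flaps are folded down while both long flaps are still open (value of joint each of end_flap_left, end_flap_right below 0.2 rad and value of joint each of long_flap_near, long_flap_far above 0.8 rad), for 0.2 s.
3. both long flaps are folded down over them (value of joint each of end_flap_left, end_flap_right, long_flap_near, long_flap_far below 0.2 rad), for 0.2 s.
At the end, for the whole second after the job is handed in: Every book present lies flat (within 0.2 rad) and at rest inside the carton, below the flaps; all four flaps are within 0.2 rad of level; the tape end is within 0.21 rad (12 degrees) of the very top and the roll is at rest (all of step 3 and x of book_1 in the frame of carton between -0.045 and 0.045 m and y of book_1 in the frame of carton between -0.08 and 0.08 m and z of book_1 in the frame of carton between -0.01 and 0.036 m and angle between each of book_1, book_2, book_3, book_4's own z axis and vertical below 0.2 rad and linear speed of each of book_1, book_2, book_3, book_4 below 0.05 m/s and x of book_2 in the frame of carton between -0.045 and 0.045 m and y of book_2 in the frame of carton between -0.08 and 0.08 m and z of book_2 in the frame of carton between -0.01 and 0.036 m and x of book_3 in the frame of carton between -0.045 and 0.045 m and y of book_3 in the frame of carton between -0.08 and 0.08 m and z of book_3 in the frame of carton between -0.01 and 0.036 m and x of book_4 in the frame of carton between -0.045 and 0.045 m and y of book_4 in the frame of carton between -0.08 and 0.08 m and z of book_4 in the frame of carton between -0.01 and 0.036 m and angle between tape_end's own z axis and vertical below 0.21 rad and velocity of joint tape_roll between -0.1 and 0.1 rad/s); the robot touches nothing.
It fails at once if the glue pot, bone folder or brush is shoved more than 40 mm, or the glue pot is tipped over (distance of any of glue_pot, bone_folder, glue_brush from where it was at the start of the episode above 0.04 m or angle between glue_pot's own z axis and vertical above 0.7 rad).
Of book_1, book_2, book_3, book_4 only 2 to 4 are there at a start; the rules pass over those that are not, and their reading is None.
At some moment in a run one of book_1, book_2, book_3, book_4 may be knocked a few centimetres aside while the robot is not near it.
It also fails if it takes over 210 s, if anything falls off the work surface, if the arm or the gripper's body presses on something with over 40 N, if the wrist force passes 120 N, or if a joint passes its speed limit or range.

## Robot

A 6-joint arm with a two-finger parallel gripper is mounted at the origin on the work surface. World frame = base frame: x ahead of the robot, y to its left, z up, the work surface at z = 0. Lengths are in m, angles in rad, forces in N, time in s.
With the tool pointing down it reaches from about 0.375 to 0.925 m from the base axis. Payload 5.7 kg.
Tool frame: the origin (TCP) lies midway between the tips of the shut fingers; the grasp point (between the pads) lies 19 mm behind it; z points along the fingers, x is the direction in which the jaws open and shut, and the axes are right-handed (so a half turn about z gives the same grasp; the last joint's range is limited). The gripper opens to 88 mm and grips with 3 to 60 N. Pads are 20 mm wide; open, the fingers measure 115 mm over their backs; the gripper's body (75 mm by 178 mm) begins 61 mm behind the grasp point.
Start: joints at [1.06, 0.359, 1.51, -0, 1.272, -0.115], TCP at [0.231, 0.554, 0.223] pointing down, gripper open.
Joint ranges: [-2.97, 2.97], [-1.01, 2.36], [0.21, 2.38], [-0.96, 4.11], [0.2, 2.71], [-2.98, 2.98]. Speed limits (rad/s): [2.39, 2.39, 3.14, 3.14, 3.14, 3.14].

## Interface

Orientations are given as a unit quaternion [x, y, z, w].
In Python, from bench import move_ptp, servo_line, goto_joints, move_gripper, sleep, inverse_kinematics, capture, PlanningError, close_job, spot_in, silhouettes, current_clock, current_joint_pos, current_qvel, current_joint_torque, current_position, current_orientation, current_force, current_torque, current_finger_gap gives the robot as it stands. Calls block until the motion is done:
- move_ptp(position, orientation): joint-space move of the TCP to a pose.
- servo_line(position, orientation=None, rate=0.15, contact_N=None): straight line of the TCP; orientation=None keeps the orientation; rate is the mean speed in m/s. With contact_N (N) it stops when the force on the tool has changed by that much, and returns True; else False.
- goto_joints(angles): joint-space move.
- move_gripper(opening): finger opening in m; the grip force is fixed at half the most; returns when the fingers have stopped.
- sleep(seconds).
- inverse_kinematics(position, orientation): joint angles nearest the present ones, or None.
- capture(name): name is "side" or "top" or "wrist"; returns a dict with "image" (480x640x3 uint8, blue, green, red), "range_z" (480x640 float32, m along the optical axis (not along the pixel's ray), 0 where there is no reading), "intrinsics" (3x3 intrinsics, pixels), "R" (3x3) and "t" (3): a world point X has camera coordinates R X + t. Camera axes: x right, y down, z forward; pixel columns grow to the right and rows downward; lengths in m; the calibration is good to about 2 mm. A picture is of the moment at which its call begins.
A pose or a line that the arm cannot do raises PlanningError and nothing moves.
- close_job(): hands the job in, once; it reports no verdict.
Trained networks look in the newest picture that a camera, given by its name, has taken for a name from the list of things; names that differ only in an ending like _2 or _b are one class to them, and where a whole thing is asked for, a point or a joint stands for the part that bears it (a point fixed in the world has none). Each returns a list of dicts, best first, with "conf" (0 to 1); they miss things now and then, are a little off and sometimes report something else, mostly with a low value. They report only what shows in the picture. A call takes as long as a camera call.
- spot_in(camera, query): "xy" ([column, row] in pixels, amid what is visible of it).
- silhouettes(camera, query): "region" (480x640 bool, what is visible of it) and "xy" ([column, row] in pixels, amid what is visible of it).
Readings, each from a call of its own:
- current_clock(): time.
- current_joint_pos(): joint angles.
- current_qvel(): joint speeds.
- current_joint_torque(): joint torques, N m.
- current_position(): TCP position.
- current_orientation(): TCP orientation.
- current_force(): force on the tool from outside, world axes, zero at the start.
- current_torque(): the same for the moment, N m.
- current_finger_gap(): finger opening in m.
Only numpy, scipy, OpenCV 4.12 (cv2) and the standard library are available. Lean on these libraries where they do the work, as an engineer would, in place of code of your own. Each camera call takes 0.05 s, during which the arm holds its last target. There are 200 camera calls.

## Working session

There is one attempt and no reset: what is moved stays moved. The work goes in short steps, each a Python script; the robot and the scene stay as the last script left them, time stands still between calls to the robot, and variables do not carry over. Pictures are saved under pics/ and viewed, about 12 in all and at most 16, crops included, and the job is handed in when it is done.

```bash
ls; mkdir -p pics
cat > h.py <<'E'
import numpy as np, cv2
from bench import *
from scipy.spatial.transform import Rotation as Rot
def world(c,mask=None):
    K=c["intrinsics"];z=c["range_z"];v,u=np.nonzero((z>0)&(mask if mask is not None else True))
    d=z[v,u];p=np.stack([(u-K[0,2])*d/K[0,0],(v-K[1,2])*d/K[1,1],d],1)
    return (p-c["t"])@c["R"], u, v
def down(yaw): # tool z down, jaw axis x at yaw
    return Rot.from_matrix(np.array([[np.cos(yaw),np.sin(yaw),0],[np.sin(yaw),-np.cos(yaw),0],[0,0,-1]]).reshape(3,3)).as_quat()
E
python3 - <<'E'
from h import *
for n in("side","top"):
    c=capture(n);cv2.imwrite(f"pics/{n}0.png",c["image"])
    cam=-c["R"].T@c["t"];print(n,cam.round(3),c["R"][2].round(2))
    np.savez(f"{n}0.npz",**c)
    for q in["book_1","carton","dispenser","tape_roll","tape_end","glue_pot","bone_folder","glue_brush","end_flap_left","end_flap_right","long_flap_near","long_flap_far"]:
        for s in silhouettes(n,q):
            P,_,_=world(c,s["region"])
            if len(P)<5: continue
            (cx,cy),wh,a=cv2.minAreaRect(P[:,:2].astype(np.float32))
            print(q,round(s["conf"],2),np.round(s["xy"]),len(P),"med",np.median(P,0).round(3),"rect",np.round([cx,cy,*wh,a],3),"z",np.percentile(P[:,2],[5,95]).round(3))
print(current_orientation(),current_clock())
E
```

```text
pics
side [ 0.499 -0.877  0.822] [ 0.06  0.79 -0.61]
book_1 0.9 [332. 365.] 1705 med [ 0.576 -0.259  0.019] rect [ 5.7500e-01 -2.5000e-01  6.4000e-02  1.2000e-01  8.0424e+01] z [0.003 0.021]
book_1 0.82 [246. 424.] 2422 med [ 0.413 -0.381  0.019] rect [ 0.413 -0.366  0.122  0.078  4.271] z [0.002 0.021]
book_1 0.57 [341. 423.] 2416 med [ 0.583 -0.393  0.019] rect [ 0.587 -0.38   0.126  0.076  8.739] z [0.002 0.021]
book_1 0.47 [311. 222.] 1273 med [0.554 0.13  0.087] rect [5.5300e-01 1.3000e-01 3.5000e-02 1.2500e-01 8.5999e+01] z [0.059 0.114]
carton 0.72 [313. 260.] 7197 med [0.546 0.046 0.055] rect [ 0.55   0.099  0.44   0.228 86.146] z [0.001 0.114]
carton 0.34 [332. 365.] 1778 med [ 0.576 -0.259  0.019] rect [ 0.576 -0.242  0.081  0.12  80.893] z [0.001 0.021]
dispenser 0.66 [270. 180.] 4297 med [0.442 0.353 0.07 ] rect [0.418 0.517 0.279 0.397 3.394] z [0.002 0.177]
tape_roll 0.65 [276. 164.] 2051 med [0.459 0.354 0.133] rect [0.445 0.44  0.178 0.21  0.823] z [0.061 0.182]
tape_end 0.65 [271. 166.] 2032 med [0.46  0.354 0.132] rect [0.45  0.483 0.191 0.298 2.861] z [0.062 0.181]
[... 2798 characters left out ...]
37  0.02 ] rect [ 0.419 -0.242  0.122  0.069  5.11 ] z [0.006 0.024]
end_flap_left 0.83 [255. 258.] 1186 med [0.553 0.131 0.09 ] rect [5.6200e-01 1.4000e-01 5.0000e-02 1.4300e-01 8.6492e+01] z [0.055 0.118]
end_flap_right 0.69 [364. 265.] 1228 med [ 0.537 -0.099  0.088] rect [ 5.3800e-01 -9.9000e-02  3.8000e-02  1.2600e-01  8.6531e+01] z [0.061 0.113]
long_flap_near 0.86 [304. 299.] 1433 med [0.465 0.02  0.096] rect [4.6500e-01 2.2000e-02 2.0100e-01 3.1000e-02 8.6343e+01] z [0.065 0.121]
long_flap_far 0.69 [313. 223.] 1866 med [0.626 0.013 0.094] rect [6.2600e-01 1.3000e-02 2.0100e-01 3.2000e-02 8.6518e+01] z [0.065 0.12 ]
[ 8.32316133e-01  5.54301228e-01 -4.24869491e-05  3.65443918e-05] 1.3
```

View pics/top0.png

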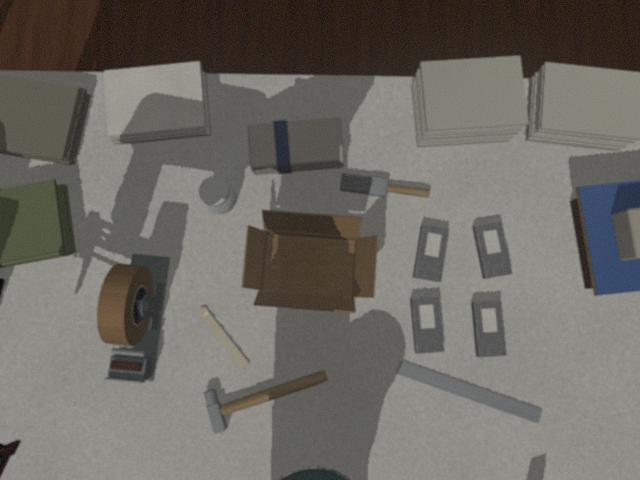

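View pics/side0.png

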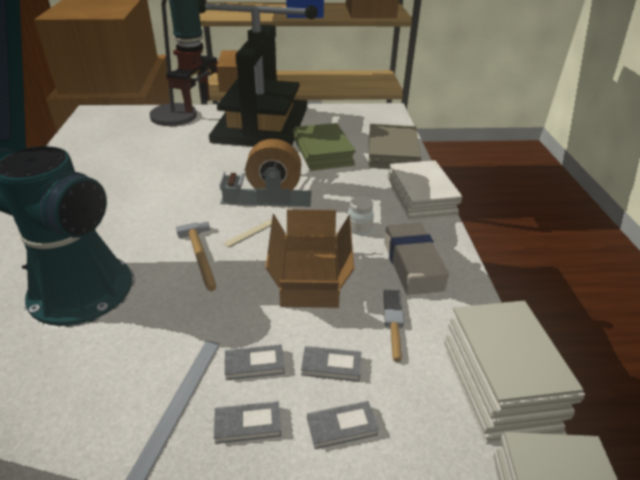

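Run:
```python
from h import *
c=dict(np.load("top0.npz"));P,u,v=world(c)
def rect(m,l):
    q=P[m];(cx,cy),wh,a=cv2.minAreaRect(np.float32(q[:,:2]));print(l,len(q),np.round([cx,cy,*wh,a],3))
x,y,z=P.T
box=(abs(x-.545)<.13)&(abs(y-.015)<.16)
# roll
rl=(abs(x-.46)<.12)&(abs(y-.36)<.06)&(z>.135)
q=P[rl&(abs(z-.15)<.012)];rect(rl,"roll>.135")
A=np.c_[2*q[:,0],2*q[:,2],np.ones(len(q))]
for lo in(.135,.15,.165,.18): rect(rl&(z>lo),lo)
rect((abs(x-.46)<.2)&(abs(y-.38)<.15)&(z>.03)&(z<.075),"tank/disp low")
rect(box&(z>.03)&(z<.058),"carton<.058")
for n,m in dict(left=box&(y>.1),right=box&(y<-.085),near=box&(x<.49)&(abs(y-.02)<.08),far=box&(x>.605)&(abs(y-.015)<.08)).items():
    for lo in(.06,.075,.09,.105): 
        mm=m&(z>lo)&(z<lo+.01)
        if mm.sum(): print(n,lo,np.median(P[mm],0).round(3))
    print(n,"topz",z[m].max().round(3),P[m][np.argmax(z[m])].round(3))
```

```text
roll>.135 2621 [4.5400e-01 3.7600e-01 5.3000e-02 1.4900e-01 8.5114e+01]
0.135 2621 [4.5400e-01 3.7600e-01 5.3000e-02 1.4900e-01 8.5114e+01]
0.15 2231 [4.5400e-01 3.7700e-01 5.2000e-02 1.3600e-01 8.5114e+01]
0.165 1712 [4.5400e-01 3.7700e-01 5.2000e-02 1.1200e-01 8.5089e+01]
0.18 896 [4.5500e-01 3.7700e-01 5.2000e-02 6.9000e-02 8.5382e+01]
tank/disp low 1753 [ 0.483  0.333  0.083  0.4   71.605]
carton<.058 476 [5.4600e-01 1.7000e-02 2.0200e-01 1.3200e-01 8.6466e+01]
left 0.06 [0.544 0.119 0.065]
left 0.075 [0.547 0.125 0.08 ]
left 0.09 [0.546 0.131 0.095]
left 0.105 [0.551 0.138 0.111]
left topz 0.125 [0.458 0.108 0.125]
right 0.06 [ 0.566 -0.088  0.067]
right 0.075 [ 0.54  -0.093  0.08 ]
right 0.09 [ 0.536 -0.104  0.095]
right 0.105 [ 0.535 -0.113  0.111]
right topz 0.123 [ 0.632 -0.087  0.123]
near 0.06 [0.478 0.018 0.066]
near 0.075 [0.472 0.022 0.08 ]
near 0.09 [0.465 0.023 0.095]
near 0.105 [0.458 0.021 0.11 ]
near topz 0.125 [0.457 0.079 0.125]
far 0.06 [0.613 0.009 0.065]
far 0.075 [0.619 0.009 0.08 ]
far 0.09 [0.627 0.013 0.095]
far 0.105 [0.633 0.019 0.11 ]
far topz 0.126 [ 0.635 -0.035  0.126]
```

Top view: four books at (429,255), (492,250), (425,325) and (488,328); carton at (309,261); roll at (127,306), with its tank below it in the image (-x). In the side view all four flaps lean slightly outwards and no tape end shows. I'll start with the roll.

```bash
cat >> h.py <<'E'
AX=np.array([.4545,.377,.105]); YD=np.radians(-4.9)
ex=np.array([np.cos(YD),np.sin(YD),0]); ey=np.array([-np.sin(YD),np.cos(YD),0]); ez=np.array([0,0,1.])
def rollpose(phi,r,s=1): # phi from top toward dispenser +x
    e=ex*np.sin(phi)+ez*np.cos(phi); X=s*ey; Z=-e
    return AX+r*e, Rot.from_matrix(np.c_[X,np.cross(Z,X),Z]).as_quat()
def stroke(a,b,r=.062,s=1):
    a,b=np.radians([a,b]); move_gripper(.085)
    p,q=rollpose(a,.13,s); move_ptp(p,q)
    p,q=rollpose(a,r,s); servo_line(p,q,rate=.1)
    move_gripper(.04); g=current_finger_gap()
    n=int(np.ceil(abs(b-a)/np.radians(15)))
    for f in np.linspace(a,b,n+1)[1:]:
        p,q=rollpose(f,r,s); servo_line(p,q,rate=.12)
    F=current_force(); sleep(.2); move_gripper(.085)
    p,q=rollpose(b,.13,s); servo_line(p,q,rate=.15)
    print("gap",g,"F",F,"t",current_clock())
E
python3 - <<'E'
from h import *
for s in(1,-1):
  for d in range(-75,76,15):
    o=[]
    for r in(.062,.13):
        p,q=rollpose(np.radians(d),r,s); j=inverse_kinematics(p,q); o.append(None if j is None else np.round(j,2).tolist())
    print(s,d,o)
E
```

```text
1 -75 [None, None]
1 -60 [None, None]
1 -45 [None, None]
1 -30 [[0.89, 0.31, 1.94, -0.69, 0.7, -0.1], [0.95, 0.2, 1.9, -0.61, 0.85, -0.17]]
1 -15 [[0.72, 0.32, 1.78, -0.24, 0.88, -0.63], [0.74, 0.23, 1.72, -0.22, 1.03, -0.64]]
1 0 [[0.58, 0.4, 1.6, -0.0, 1.15, -0.91], [0.58, 0.33, 1.52, -0.0, 1.29, -0.91]]
1 15 [[0.47, 0.53, 1.41, 0.14, 1.43, -1.05], [0.46, 0.49, 1.3, 0.13, 1.57, -1.04]]
1 30 [[0.4, 0.69, 1.22, 0.24, 1.7, -1.11], [0.38, 0.68, 1.08, 0.23, 1.85, -1.1]]
1 45 [[0.35, 0.86, 1.03, 0.33, 1.96, -1.13], [0.32, 0.89, 0.85, 0.34, 2.12, -1.09]]
1 60 [[0.31, 1.04, 0.86, 0.43, 2.21, -1.1], [0.29, 1.1, 0.63, 0.47, 2.37, -1.03]]
1 75 [[0.3, 1.22, 0.7, 0.58, 2.42, -1.01], [0.27, 1.32, 0.41, 0.7, 2.59, -0.85]]
-1 -75 [None, None]
-1 -60 [None, None]
-1 -45 [None, None]
-1 -30 [None, [0.95, 0.2, 1.9, -0.61, 0.85, 2.97]]
-1 -15 [[0.72, 0.32, 1.78, -0.24, 0.88, 2.51], [0.74, 0.23, 1.72, -0.22, 1.03, 2.5]]
-1 0 [[0.58, 0.4, 1.6, -0.0, 1.15, 2.23], [0.58, 0.33, 1.52, -0.0, 1.29, 2.23]]
-1 15 [[0.47, 0.53, 1.41, 0.14, 1.43, 2.09], [0.46, 0.49, 1.3, 0.13, 1.57, 2.1]]
-1 30 [[0.4, 0.69, 1.22, 0.24, 1.7, 2.03], [0.38, 0.68, 1.08, 0.23, 1.85, 2.04]]
-1 45 [[0.35, 0.86, 1.03, 0.33, 1.96, 2.02], [0.32, 0.89, 0.85, 0.34, 2.12, 2.05]]
-1 60 [[0.31, 1.04, 0.86, 0.43, 2.21, 2.05], [0.29, 1.1, 0.63, 0.47, 2.37, 2.11]]
-1 75 [[0.3, 1.22, 0.7, 0.58, 2.42, 2.13], [0.27, 1.32, 0.41, 0.7, 2.59, 2.29]]
```

Run:
```python
from h import *
p=current_position();servo_line([p[0],p[1],.33],rate=.3)
move_ptp(*rollpose(0,.2))
stroke(55,-20)
p,q=rollpose(0,.3); move_ptp(p,q)
a=capture("side")["image"][110:230,200:340];b=capture("top")["image"][230:400,70:200]
for n in("side","top"):print(n,[(round(s["conf"],2),np.round(s["xy"])) for s in spot_in(n,"tape_end")])
a=cv2.resize(a,(400,343));b=cv2.resize(b,(390,510));o=np.zeros((510,790,3),np.uint8);o[:343,:400]=a;o[:,400:]=b
cv2.imwrite("pics/roll1.png",o)
```

```text
gap 0.04987944673438923 F [ 1.11865335  4.20868513 -6.68569687] t 9.4
side [(0.87, array([274., 162.]))]
top [(0.63, array([123., 306.]))]
```

View pics/roll1.png

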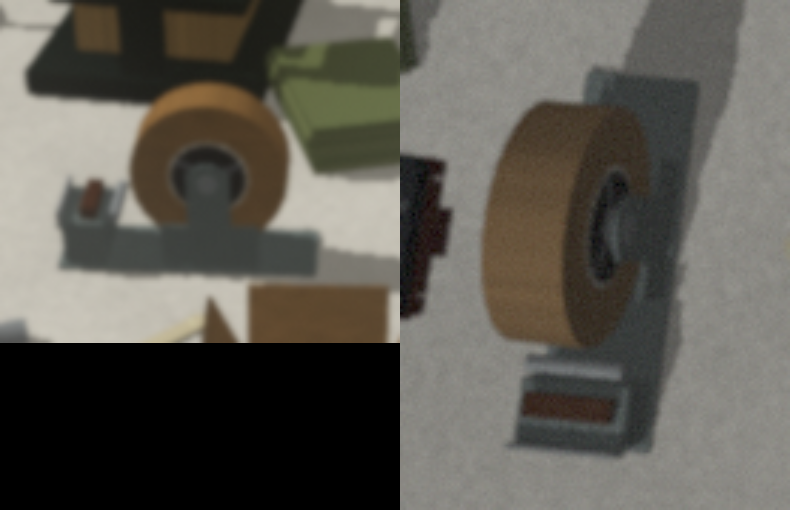

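The top of the rim is still plain brown, with no pale flap between about -75° and +75°. I'll turn it further the same way.

Run:
```python
from h import *
stroke(55,-20)
move_ptp(*rollpose(0,.3))
c=capture("top");np.savez("roll2.npz",**c)
b=c["image"][230:400,70:200];w=capture("wrist");np.savez("w2.npz",**w)
b=cv2.resize(b,(390,510));o=np.zeros((510,790,3),np.uint8);o[:,:390]=b;o[:300,390:]=cv2.resize(w["image"],(400,300))
cv2.imwrite("pics/roll2.png",o)
```

```text
gap 0.04988917711431405 F [ 0.35177956  3.84493855 -6.03855412] t 16.8833
```

View pics/roll2.png

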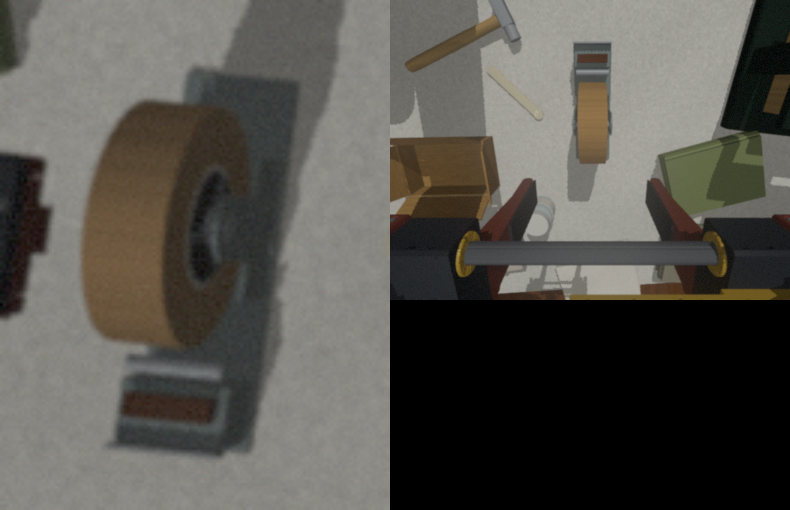

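Still no flap. If the roll is turning, the end must now be just below the +x side. One more stroke.

Run:
```python
from h import *
stroke(55,-20)
move_ptp(*rollpose(0,.3))
c=capture("top");np.savez("roll3.npz",**c)
b=c["image"][230:400,70:200];w=capture("wrist");np.savez("w3.npz",**w)
print([(round(s["conf"],2),np.round(s["xy"])) for s in spot_in("wrist","tape_end")])
b=cv2.resize(b,(390,510));o=np.zeros((510,790,3),np.uint8);o[:,:390]=b;o[:300,390:]=cv2.resize(w["image"],(400,300))
cv2.imwrite("pics/roll3.png",o)
```

```text
gap 0.04969550581736035 F [-0.24040193  4.21707403 -6.65609775] t 24.2667
[(0.73, array([323., 196.]))]
```

View pics/roll3.png

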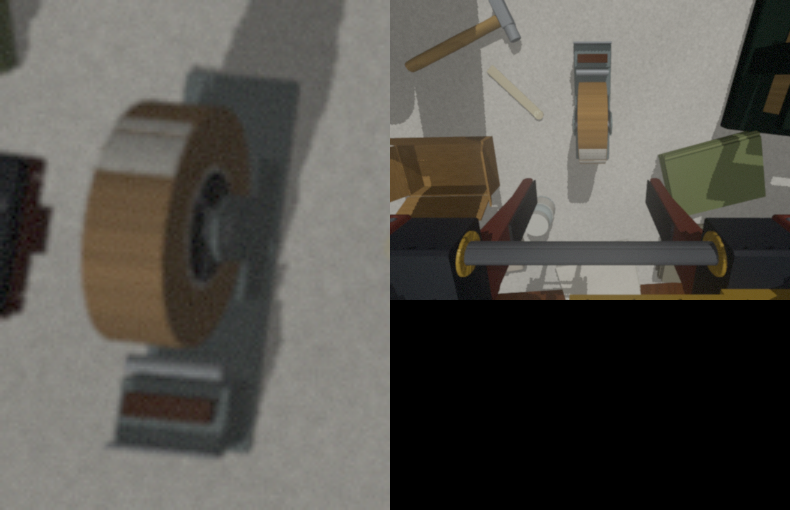

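The pale flap now shows on the +x side of the rim (left crop about (145,150)). I'll measure its angle and bring it to the top.

```bash
cat >> h.py <<'E'
def endangle(c):
    P,u,v=world(c); hsv=cv2.cvtColor(cv2.GaussianBlur(c["image"],(3,3),0),cv2.COLOR_BGR2HSV)[v,u].astype(int)
    d=P-AX; X=d@ex; Y=d@ey; Z=d[:,2]; R=np.hypot(X,Z)
    m=(abs(R-.08)<.008)&(abs(Y)<.02)&(Z>-.02); ph=np.degrees(np.arctan2(X,Z))
    pale=m&(hsv[:,1]<70)
    return ph[pale], np.histogram(ph[pale],np.arange(-90,100,10))[0], [int(np.median(hsv[m&(abs(ph-k)<5),1])) if (m&(abs(ph-k)<5)).any() else -1 for k in range(-80,90,10)]
E
python3 - <<'E'
from h import *
for f in("roll3","w3"):
    a,h,s=endangle(dict(np.load(f+".npz")));print(f,len(a),np.percentile(a,[5,50,95]).round(1) if len(a) else"",h,s)
E
```

```text
roll3 462 [21.8 35.7 72.9] [  0  13   0   0   0   0   0   0   0   0   0 145 129 117  30   0  21   7] [56, 92, 106, 106, 108, 108, 108, 108, 106, 106, 90, 15, 22, 24, 89, 80, 44]
w3 857 [23.2 34.5 49.9] [  0   0   0   0   0   0   0   0   0   0   0 296 278 245   5  33   0   0] [118, 121, 122, 123, 122, 122, 121, 120, 117, 114, 106, 19, 22, 26, 33, -1, -1]
```

Run:
```python
from h import *
stroke(20,-15)
move_ptp(*rollpose(0,.3))
for n in("top","wrist"):
    c=capture(n);a,h,s=endangle(c);print(n,np.percentile(a,[2,50,98]).round(1),np.histogram(a,np.arange(-30,31,3))[0])
    if n=="top": t=c["image"][250:360,80:180]
    else: w=c["image"][80:300,250:400]
cv2.imwrite("pics/roll4.png",np.hstack([cv2.resize(t,(400,440)),cv2.resize(w,(300,440))]))
```

```text
gap 0.04980123620975737 F [-1.30277001  3.6451646  -5.82742844] t 30.2333
top [-74.5   2.6  78.2] [ 0  0  0  0  0 17 53 50 49 51 50 53 48 51 52 33  6  0  0  0]
wrist [-12.2   2.   61.6] [  0   0   0   0   0  39 156 155 153 152 150 145 119 187 139  87   0   0
   0   0]
```

View pics/roll4.png

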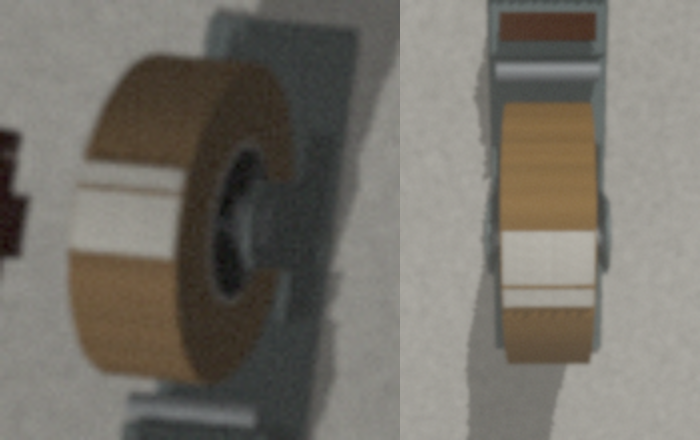

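The roll is set. The 30 mm pale flap spans about -13° to +9°, centred near -2°, with a fold strip beyond it up to +17°. Next I'll look at the carton and pick up the first book.

```bash
cat >> h.py <<'E'
CC=np.array([.546,.0165]); CY=np.radians(-3.5)
def cpt(x,y,z): 
    c,s=np.cos(CY),np.sin(CY); return [CC[0]+c*x-s*y, CC[1]+s*x+c*y, z]
def books(cam,zlo=.013,zhi=.032):
    c=capture(cam); K=c["intrinsics"]; P,u,v=world(c); m=np.zeros((480,640),np.uint8)
    k=(P[:,2]>zlo)&(P[:,2]<zhi)&(np.hypot(*P[:,:2].T)>.3); m[v[k],u[k]]=1
    n,lab=cv2.connectedComponents(cv2.morphologyEx(m,cv2.MORPH_OPEN,np.ones((3,3),np.uint8))); out=[]
    L=lab[v,u]
    for i in range(1,n):
        q=P[k&(L==i)]
        if len(q)<300: continue
        (cx,cy),(w,h),a=cv2.minAreaRect(np.float32(q[:,:2]))
        if w<h: w,h,a=h,w,a+90
        a=(a+90)%180-90
        if .1<w<.135 and .05<h<.08: out.append((cx,cy,np.radians(a),w,h))
    return out
def pick(xy):
    move_gripper(.085)
    move_ptp([*xy,.25],down(np.pi/2))
    bs=books("wrist"); b=min(bs,key=lambda b:np.hypot(b[0]-xy[0],b[1]-xy[1]))
    print("book",np.round(b,3), len(bs))
    assert np.hypot(b[0]-xy[0],b[1]-xy[1])<.08
    q=down(np.pi/2+b[2])
    move_ptp([b[0],b[1],.08],q); servo_line([b[0],b[1],.005],rate=.08,contact_N=15)
    move_gripper(.03); print("gap",current_finger_gap())
    servo_line([b[0],b[1],.2],rate=.25)
def place(side,layer):
    q=down(np.pi/2+CY)
    move_ptp(cpt(0,side*.044,.22),q)
    print("gap",current_finger_gap())
    servo_line(cpt(0,side*.044,.1),rate=.2)
    hit=servo_line(cpt(0,side*.044,.010+.0205*layer),rate=.06,contact_N=12)
    print("hit",hit,current_position().round(4) if hasattr(current_position(),"round") else current_position(),np.round(current_force(),1))
    move_gripper(.069); servo_line(cpt(0,side*.044,.22),rate=.2); print("t",current_clock())
E
python3 - <<'E'
from h import *
p=current_position();servo_line([p[0],p[1],.45],rate=.3)
move_ptp([.546,.0165,.36],down(np.pi/2))
c=capture("wrist");P,u,v=world(c);x,y,z=P.T
cv2.imwrite("pics/w5.png",c["image"])
box=(abs(x-.546)<.07)&(abs(y-.0165)<.1)
for lo,hi in((-.005,.012),(.035,.058)):
    q=P[box&(z>lo)&(z<hi)];(cx,cy),wh,a=cv2.minAreaRect(np.float32(q[:,:2]));print(len(q),np.round([cx,cy,*wh,a],4),np.median(q[:,2]))
print([np.round(b,3) for b in books("top")])
E
```

```text
12901 [5.47500e-01 1.68000e-02 1.96800e-01 1.26400e-01 8.64279e+01] 0.0033060401083971395
1694 [5.47200e-01 1.64000e-02 2.01000e-01 1.33000e-01 8.64822e+01] 0.04995369851345195
[array([ 0.585, -0.386,  0.182,  0.118,  0.063]), array([ 0.576, -0.251, -0.168,  0.119,  0.061]), array([ 0.42 , -0.24 ,  0.088,  0.118,  0.062]), array([ 0.375, -0.397,  0.078,  0.118,  0.063])]
```

View pics/w5.png

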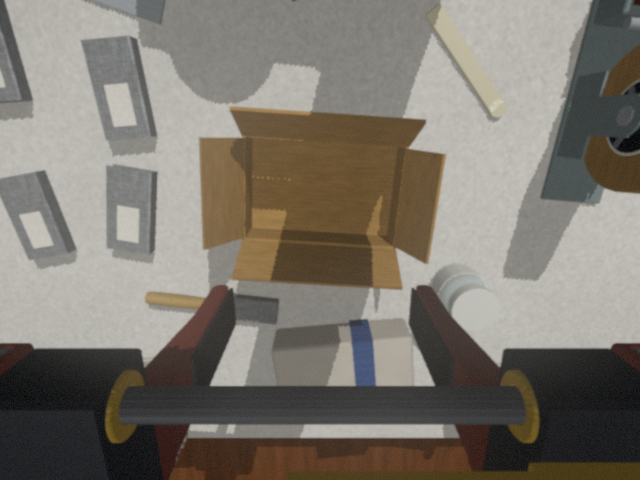

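Wrist view: the carton is centred near (320,195) with all four flaps open. One book, now at (0.375,-0.397), has been knocked since the first look. I'll start packing.

```bash
sed -i 's/^CC=.*/CC=np.array([.5472,.0166]); CY=np.radians(-3.55)/' h.py
python3 - <<'E'
from h import *
p=current_position()
pick((.576,-.251)); place(-1,0)
c=capture("wrist");cv2.imwrite("pics/w6.png",c["image"])
E
```

```text
book [ 0.577 -0.252 -0.168  0.118  0.06 ] 2
gap 0.059563362721718846
gap 0.059419658006582436
hit False [ 0.5447 -0.0274  0.0103] [-0.5 -1.3 -0.7]
t 42.45
```

View pics/w6.png

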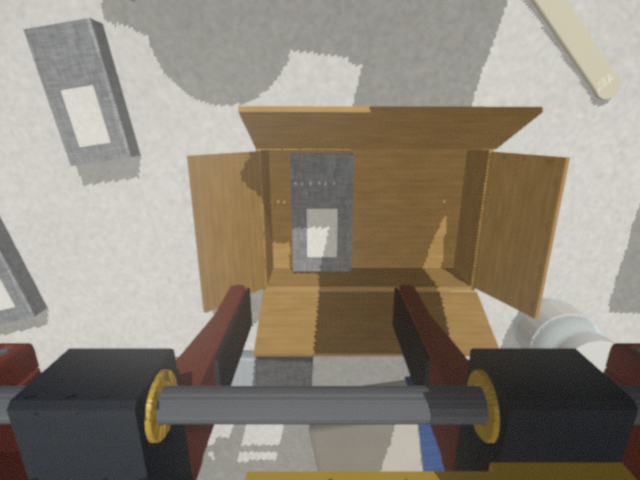

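The book lies flat in the carton at (322,212). Next, the other three.

Run:
```python
from h import *
pick((.42,-.24)); place(1,0)
pick((.585,-.386)); place(-1,1)
bs=books("top"); print([np.round(b,3) for b in bs])
out=[b for b in bs if b[1]<-.12]
pick(out[0][:2]); place(1,1)
p=current_position();servo_line([p[0],p[1],.36],rate=.3)
c=capture("wrist");cv2.imwrite("pics/w7.png",c["image"]);np.savez("w7.npz",**c)
P,u,v=world(c);d=P-np.array([*CC,0]);cx=np.array([np.cos(CY),np.sin(CY),0]);cy=np.array([-np.sin(CY),np.cos(CY),0])
X,Y,Z=d@cx,d@cy,d[:,2]
for s in(1,-1):
    m=(abs(X)<.063)&(Y*s>.005)&(Y*s<.096)&(Z>.034)&(Z<.055);q=np.c_[X,Y][m];(a,b),wh,an=cv2.minAreaRect(np.float32(q));print(s,len(q),np.round([a,b,*wh,an],3),np.percentile(Z[m],[5,50,95]).round(3))
c=capture("top");P,u,v=world(c);a,h,_=endangle(c);print("end",np.histogram(a,np.arange(-30,31,3))[0])
# flap angles
d=P-np.array([*CC,0]);X,Y,Z=d@cx,d@cy,d[:,2]
for n,m,r in(("L",(abs(X)<.05)&(Y>.09)&(Y<.19),Y-.1),("R",(abs(X)<.05)&(Y<-.09)&(Y>-.19),-Y-.1),("N",(abs(Y)<.08)&(X<-.06)&(X>-.15),-X-.067),("F",(abs(Y)<.08)&(X>.06)&(X<.15),X-.067)):
    k=m&(Z>.063)&(Z<.135);f=np.polyfit(Z[k],r[k],1);print(n,k.sum(),"slope",f[0].round(2),"ang",round(1.57+np.arctan(f[0]),2),"ztop",np.percentile(Z[k],99).round(3),"rmax",np.percentile(r[k],99).round(3))
```

```text
book [ 0.421 -0.241  0.086  0.119  0.06 ] 3
gap 0.06004681302181788
gap 0.05958053128926804
hit False [0.5502 0.0606 0.0103] [-0.8  0.8 -1. ]
t 52.4917
book [ 0.586 -0.388  0.179  0.118  0.06 ] 1
gap 0.05954090061128471
gap 0.05995227227818826
hit False [ 0.5448 -0.0274  0.0309] [ 0.2 -0.1 -2.6]
t 62.825
[array([ 0.375, -0.396,  0.071,  0.118,  0.062])]
book [ 0.376 -0.397  0.069  0.119  0.06 ] 1
gap 0.05988202360530968
gap 0.059560291037262174
hit False [0.5503 0.0605 0.0309] [ 0.4 -0.1 -2. ]
t 73.5
1 4324 [0.002 0.05  0.122 0.091 0.16 ] [0.042 0.043 0.045]
-1 4421 [ 0.002 -0.051  0.121  0.091  0.009] [0.042 0.043 0.045]
end [ 0  0  0  0  0 18 48 52 48 52 50 51 51 54 51 34  3  0  0  0]
L 559 slope 0.75 ang 2.21 ztop 0.112 rmax 0.042
R 1053 slope 0.83 ang 2.26 ztop 0.11 rmax 0.042
N 790 slope 0.47 ang 2.01 ztop 0.124 rmax 0.031
F 198 slope 0.47 ang 2.01 ztop 0.123 rmax 0.027
```

View pics/w7.png

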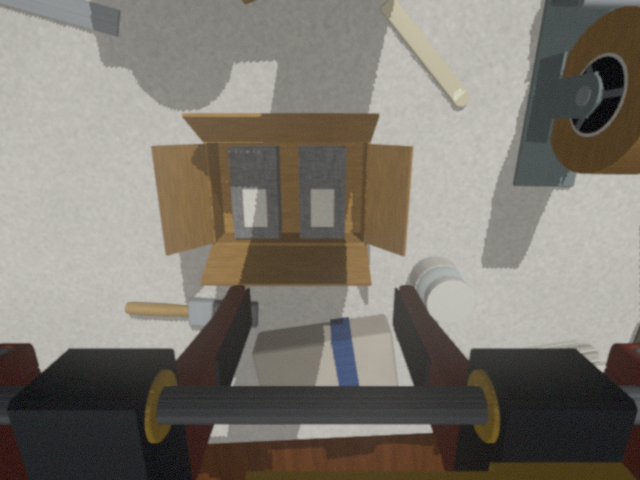

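All four books lie flat, two high, within a few mm of plan. The tape end hasn't moved. Now the end flaps: I'll sweep each one in from outside with closed fingertips along the crease arc.

```bash
cat >> h.py <<'E'
def fold(which,s=.045):
    ux,uy,hy,hz={"L":(0,1,.1,.056),"R":(0,-1,.1,.056),"N":(-1,0,.067,.060),"F":(1,0,.067,.060)}[which]
    q=down(CY if ux==0 else CY+np.pi/2)
    at=lambda r,h: cpt(ux*(hy+r),uy*(hy+r),hz+h)
    move_gripper(0)
    p=current_position(); servo_line([p[0],p[1],.22],rate=.3)
    move_ptp(at(.072,.16),q); servo_line(at(.072,.04),rate=.2); servo_line(at(.0125,.045),rate=.1)
    for t in np.radians([75,60,45,30,15,0]):
        c=s*np.array([-np.cos(t),np.sin(t)])+.0025*np.array([np.sin(t),np.cos(t)])
        servo_line(at(c[0]+.01,c[1]),rate=.1)
    print(which,"F",np.round(current_force(),1),"t",current_clock())
    p=current_position(); servo_line([p[0],p[1],.2],rate=.2)
def flaps():
    c=capture("top");P,u,v=world(c);cx=np.array([np.cos(CY),np.sin(CY),0]);cy=np.array([-np.sin(CY),np.cos(CY),0])
    d=P-np.array([*CC,0]);X,Y,Z=d@cx,d@cy,d[:,2]
    for n,m in(("L",(abs(X)<.04)&(Y>.035)&(Y<.1)),("R",(abs(X)<.04)&(Y<-.035)&(Y>-.1)),("N",(abs(Y)<.08)&(X<-.003)&(X>-.065)),("F",(abs(Y)<.08)&(X>.003)&(X<.065))):
        r=Y if n in"LR" else X
        f=np.polyfit(abs(r[m]),Z[m],1);print(n,"z",np.percentile(Z[m],[5,50,95]).round(3),"tilt",f[0].round(3))
    a,h,_=endangle(c);print("end",np.histogram(a,np.arange(-30,31,3))[0]); return c
E
python3 - <<'E'
from h import *
fold("R"); fold("L")
p=current_position();servo_line([p[0],p[1],.3],rate=.3); move_ptp([.45,-.3,.35],down(np.pi/2))
c=flaps();cv2.imwrite("pics/f8.png",np.hstack([cv2.resize(c["image"][190:330,230:390],(400,350)),cv2.resize(capture("side")["image"][190:320,240:380],(390,350))]))
E
```

```text
R F [ 0.1 -0.7  0.3] t 80.1333
L F [-0.1 -0.3 -0.2] t 85.5
L z [0.055 0.058 0.062] tilt 0.014
R z [0.055 0.058 0.062] tilt -0.011
N z [0.003 0.056 0.061] tilt -0.108
F z [0.004 0.056 0.062] tilt 0.021
end [ 0  0  0  0  0 23 46 52 52 51 52 53 47 57 51 34  5  0  0  0]
```

View pics/f8.png

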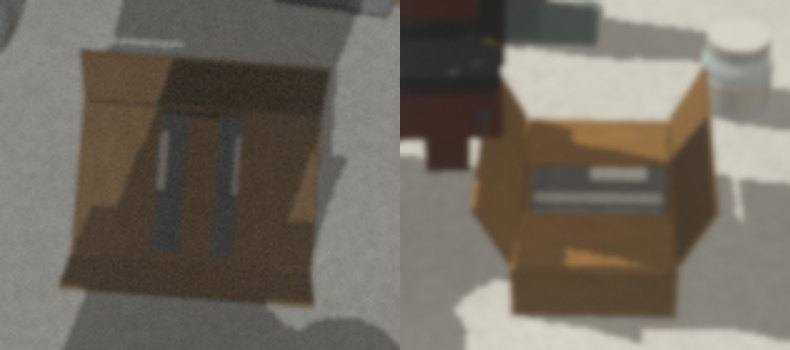

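Both end flaps are level and both long flaps are still open. Next, the long flaps.

Run:
```python
from h import *
fold("N"); fold("F")
p=current_position();servo_line([p[0],p[1],.3],rate=.3); move_ptp([.45,-.3,.35],down(np.pi/2))
c=flaps();cv2.imwrite("pics/f9.png",np.hstack([cv2.resize(c["image"][190:400,70:390],(430,350)),cv2.resize(capture("side")["image"][130:320,190:400],(360,350))]))
```

```text
N F [ 0.2 -0.8  0.3] t 94.1167
F F [-0.3  0.1  0.3] t 99.25
L z [0.059 0.062 0.066] tilt 0.004
R z [0.059 0.062 0.066] tilt -0.006
N z [0.059 0.063 0.066] tilt 0.001
F z [0.059 0.062 0.065] tilt 0.019
end [ 0  0  0  0  0 21 51 49 50 50 51 53 52 54 47 37  3  0  0  0]
```

View pics/f9.png

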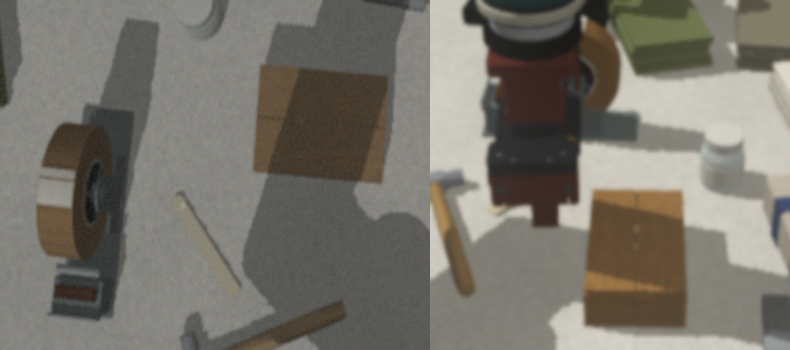

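The carton is shut and level, the tape end is still at the top, and the robot is clear of everything.

```bash
python3 -c "
from bench import *
sleep(.3); close_job(); print(current_clock())"
```

```text
the job is handed in; nothing more can be done
the job is handed in; nothing more can be done
```

I packed the order and handed the job in at about 100 s of the 210 s allowed; handing in gives no verdict.

- **Books:** All four are in the carton in two piles, two high. I looked in before closing and they lay flat and within a few mm of plan. One book had been knocked about 4 cm before I reached it, so I found it again in the images.
- **Tape end:** I turned the roll by pinching its sides until the pale flap came up on top. The 30 mm flap is centred about 2° from the top, and the whole pale area, including the fold strip, also about 2°. I couldn't tell exactly where on the flap the tape end is judged. The line between the flap and the strip is 9° off, which is still within the 12° limit. The strip's outer edge, at about 17°, would not be. The roll did not move in any later check.
- **Flaps:** Both end flaps were folded level first, while the long flaps were still open, then both long flaps over them. In the last check the two long flaps sat within about 0.02 rad of level. The end flaps, now hidden, were level when last seen.
- **Left alone:** The robot never touched the glue pot, brush or bone folder. The pot and folder look unmoved in the last picture. I didn't look at the brush again after the books went in.

No check failed.

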